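# Dock the battery tray and switch the charger on

### The arm

A 7-joint arm with a two-finger parallel gripper is mounted at the origin on the work surface; the furniture and walls round the work are solid. World frame = base frame: x ahead of the robot, y to its left, z up, the work surface at z = 0. Lengths are in m, angles in rad, forces in N, time in s.
With the tool pointing down it reaches from about 0.375 to 0.925 m from the base axis. Payload 3.1 kg.
Tool frame: the origin (TCP) lies midway between the tips of the shut fingers; the grasp point (between the pads) lies 19 mm behind it (robot.tcp_to_grasp is the distance from the TCP to the grasp point, in m); z points along the fingers, y is the line along which they close (so a half turn about z gives the same grasp; the last joint's range is limited). The gripper opens to 85 mm and grips with 20 to 120 N. Pads are 22 mm wide; open, the fingers measure 114 mm over their backs; the gripper's body (76 mm by 85 mm) begins 54 mm behind the grasp point. The pads swing forward as they close: fully open they stand 13 mm farther back than shut.
Start: joints at [1.117, 0.383, 0.044, 1.598, -0.018, 1.161, -0.05], TCP at [0.226, -0.609, 0.231] pointing down, gripper open.
Joint ranges: [-2.61, 2.61], [-0.41, 2.15], [-1.48, 1.57], [0, 2.5], [-1.57, 4.71], [0.05, 1.97], [-2.85, 2.85]. Speed limits (rad/s): [2.79, 2.79, 3.14, 3.14, 3.14, 3.14, 3.14].

### API

Orientations are given as a unit quaternion [x, y, z, w].
In Python, from plant import robot gives the robot as it stands.
- The arm moves only by the tool send_rows, never from a script. Its argument "plan" is a list of rows, each a list of 7 numbers: the shift along the world's x, y, z each as a share of 400 mm, from -1 to 1, then the turn, a rotation vector about the world's x, y, z each as a share of 30 degrees, from -1 to 1, then the opening, from 0 (shut) to 1 (fully open). In form: [[tx, ty, tz, ax, ay, az, grip], ...]. A call has 1 to 10 rows; each row shifts and turns the commanded pose from where the row before left it; what a row does not reach is not made up. A row lasts 1/10 s, in which the tool goes at most 50 mm and 8.59 degrees, less where a joint would pass 70% of its speed; a pose out of reach is approached as far as the arm can. A call with a number of a shift or a turn outside -1 to 1 is refused whole. A call with a gripper value outside its range is refused whole. The fingers move at their own pace and stop on an object; "newtons" is the grip in N (left out, the last holds). Time passes only in rows, so rows that do not move let the fingers close. It gives the time, the measured TCP pose, the force, the opening and the grip force at its end, in the units of the state.
- robot.state(): the state, without advancing time (a new reading comes with each control period).
- robot.read_camera(name): name is "scene" or "side" or "wrist"; returns the picture (480x640x3 uint8, blue, green, red); there is no depth.
- robot.camera_info(name): a dict with "fx", "fy", "cx", "cy" (pixels), "extrinsics" (4x4, takes a point from camera to world coordinates); the wrist camera has in their place "hand_eye" (4x4, takes a point from camera to tool coordinates, whose origin is the TCP and whose axes are the flange's). Camera axes: x right, y down, z forward; pixel columns grow to the right and rows downward; lengths in m; the calibration is good to about 2 mm. A picture is of the moment at which its call begins: read the wrist's pose just before it. camera_info takes no time and is no camera call.
- robot.hand_in(): hands the job in; it is judged then, once.
The state is a dict: "time_s": time; "q": joint angles; "qd": joint speeds; "tau": joint torques, N m; "tool_pos": TCP position; "eef_rot": TCP orientation; "force": force on the tool from outside, world axes, zero at the start; "ft_torque": the same for the moment, N m; "opening": opening from 0.0 (shut) to 1.0 (fully open); "gripper_force": force on a finger pad.
Only numpy, scipy, OpenCV 4.12 (cv2) and the standard library are available. Lean on these libraries where they do the work, as an engineer would, in place of code of your own. Each camera call takes 0.05 s, during which the arm holds its last target. There are 200 camera calls.

### The job

The battery tray lies the wrong way round on the bench. Turn it end for end, slide it plain nose first into the rails of the charging dock until the nose is fully home against the black back stop, and leave it there; only then switch the charger on by pulling the red ball of the locking toggle outward and flipping it over its yellow gate, away from the mouth of the rails, and let it drop back into its lock. Do not push the things lying around about.

Things in the scene. Friction and masses are not known exactly. Their poses are not given: they have to be found in the camera images.
- dock: Battery charging dock, fixed, but placed and turned (up to 0.25 rad) anew each time. Aluminium base plate 8 mm thick; origin at its underside; plate x -140 to +130, y -150 to +65 mm in its own frame. Own +x is the direction in which the tray slides in, +y left of it. x -140 to 0 is a bare apron to set the tray on; dark steel rails follow, then a black back stop 34 mm tall above the plate.
- mouth (a point): Middle of the rail mouth, on the plate's top (dock x 0, y 0, z 8 mm); axes as the dock's. The mouth flares: inner gap 95 mm at x 0 to 82 mm at x 25, then straight to the back stop. From x 25 on, lips overhang the runners: underside 8 mm and top 12 mm above the plate, 70 mm apart. So the tray cannot drop in from above; it only slides in from the mouth.
- home (a point): Foot of the back stop, on the plate's top, in the middle of the rails (dock x 113, y 0, z 8 mm): where tray_nose is when the tray is home. The orange panel then stands about 7 mm in front of the rail mouth.
- tray: Loose grey battery tray with five green cells, about 0.35 kg. Origin: centre of its underside; own +x to the plain nose, -x to the wide orange panel, z up. Body 120 long (x -60 to 60), 64 wide, 28 mm tall. Runners 5 mm thick at the bottom edges, 78 mm over both, from x -60 to 56, rounded in front. It starts nose back, within 0.75 rad of the reverse of the dock's +x.
- tray_handle (a point): Middle of the black carrying handle, 69 mm above the tray's underside: a bar along the tray's x, 90 long, 10 wide (y), z 62 to 76 mm, on posts at x +33 and -33 mm; free below it down to z 30 mm. Grip here, fingers closing along the tray's y.
- tray_nose (a point): Bottom edge of the tray's plain nose, on the centre line (60 mm ahead of the tray's origin).
- tray_panel (a point): Centre of the orange front panel (tray x -62.5, z 21 mm): 5 thick, 104 wide, z 2 to 40 mm. It is wider than the rail mouth, so only the nose end goes in. It can be pushed from outside.
- switch_pivot (a point): Pivot of the toggle (dock x 0, y -113, z 38 mm), on top of the black switch housing (80 x 52 mm, 30 mm tall on the plate). The toggle swings about the dock's y axis through this point.
- bat_ball (a point): Centre of the red ball (18 mm diameter) at the end of the toggle's bat, 62 mm from the pivot with the bat seated, about 95 mm above the bench. Grip it with the fingers closing along the dock's y; the ball may turn between the fingers.
- power_switch (a joint): Angle of the toggle, rad. 0 = off: the bat leans 0.42 rad from vertical toward the mouth side (dock -x). 0.84 = on: it leans 0.42 rad the other way (dock +x). The bat's cross pin is stopped by the yellow gate (12 mm long, 29 mm above the pivot) after 0.09 rad unless the bat is pulled out. It has slight friction and stays where the gate lets it.
- power_bat (a joint): How far the bat is pulled out along its own length, m: 0 = seated in its lock, 0.010 = end of travel. The pin clears the gate from about 0.007. A spring pulls it back (2.4 N seated, 6.4 N fully out).
- rail_carriage: Small steel and red rail carriage, 27 x 45 x 14 mm, a bystander.
- oil_bottle: White oil bottle with a red spout, 41 mm across, 120 mm tall, a bystander.
- screw_carton: Brown cardboard carton, 58 x 85 x 40 mm, a bystander.
- clamp_block: White hollow metal block standing upright, 51 x 50 x 92 mm, a bystander.
There are look-alikes about, which are no part of the job. What is shaped like the tray but blue is not meant.

How it is judged:
By the outcome, as a careful person would: the job done as asked, in the order asked, and still so for the second after the job is handed in, with the robot touching nothing.
It also fails if it takes over 61 s, if anything falls off the work surface, if the arm or the gripper's body presses on something with over 40 N, if the wrist force passes 120 N, or if a joint passes its speed limit or range.

## Working session

There is one attempt and no reset: what is moved stays moved. The work goes in short steps, Python scripts to look and compute and a tool call to move; the robot and the scene stay as the last step left them, time stands still between calls to the robot, and variables do not carry over. Pictures are saved under pics/ and viewed, at most 10 in all, crops included, and the job is handed in when it is done.

Besides the shell and the picture viewer there is one more tool, called after ">>>" as name(argument=value, ...), one argument or row to a line, values as JSON. send_rows: Moves the arm, as the interface text tells. Shift numbers are shares of 400 mm and turn numbers shares of 30 degrees, none past 1 either way. Its arguments: {"type":"object","properties":{"plan":{"type":"array","items":{"type":"array","items":{"type":"number","minimum":-1,"maximum":1}}},"newtons":{"type":"number"}},"required":["plan"]}

```bash
mkdir -p pics; ls; python3 - <<'E'
from plant import robot
import cv2,numpy as np
s=robot.state();print({k:np.round(v,3).tolist() for k,v in s.items()}, robot.tcp_to_grasp)
for n in("scene","side"):
    cv2.imwrite(f"pics/{n}0.png",robot.read_camera(n))
for n in("scene","side","wrist"):
    print(n,robot.camera_info(n))
E
```

```text
pics
{'time_s': 0.0, 'q': [1.117, 0.384, 0.044, 1.6, -0.018, 1.161, -0.05], 'qd': [-0.001, -0.001, -0.0, -0.0, -0.0, 0.001, 0.0], 'tau': [0.0, -43.346, 1.025, -24.951, 0.011, 0.011, 0.0], 'tool_pos': [0.226, -0.608, 0.23], 'eef_rot': [0.984, 0.177, -0.0, -0.001], 'force': [0.308, 0.918, 0.025], 'ft_torque': [0.014, -0.01, -0.047], 'gripper_force': 0.0, 'opening': 1.003} 0.0187
scene {'fx': 453.4295176406303, 'fy': 453.4295176406303, 'cx': 327.3308185616577, 'cy': 237.89472893245602, 'extrinsics': array([[-0.59607864, -0.34073345,  0.72704262, -0.17356541],
       [-0.80272691,  0.27305804, -0.53015924,  0.59903904],
       [-0.01788184, -0.89963327, -0.43627997,  0.51567796],
       [ 0.        ,  0.        ,  0.        ,  1.        ]])}
side {'fx': 514.3550165347876, 'fy': 514.3550165347876, 'cx': 316.04228214031303, 'cy': 238.16488201097224, 'extrinsics': array([[-0.99944745,  0.02014137, -0.02644081,  0.53808599],
       [ 0.03212523,  0.38120188, -0.92393349,  1.00760797],
       [-0.00853   , -0.92427239, -0.38163829,  0.46841211],
       [ 0.        ,  0.        ,  0.        ,  1.        ]])}
wrist {'fx': 418.70167743660534, 'fy': 418.70167743660534, 'cx': 330.19286070295516, 'cy': 241.35227875361386, 'hand_eye': array([[ 1.13242990e-03, -9.55754372e-01, -2.94163727e-01,
         7.56984797e-02],
       [ 9.99999359e-01,  1.08242246e-03,  3.32805041e-04,
         3.03683911e-04],
       [ 3.29550993e-07, -2.94163915e-01,  9.55754985e-01,
        -1.42017678e-01],
       [ 0.00000000e+00,  0.00000000e+00,  0.00000000e+00,
         1.00000000e+00]])}
```

View pics/scene0.png

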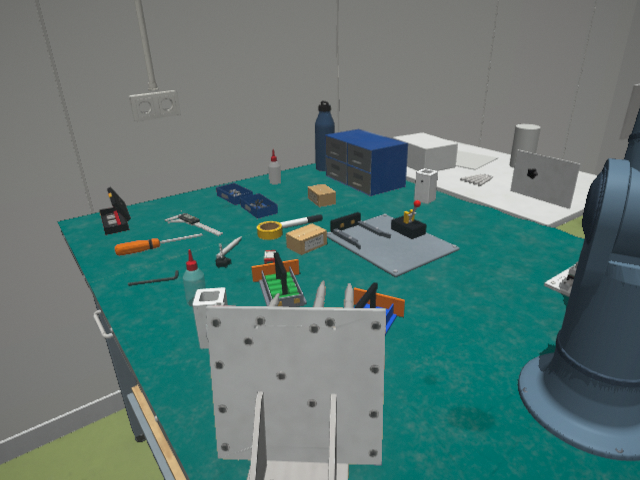

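View pics/side0.png

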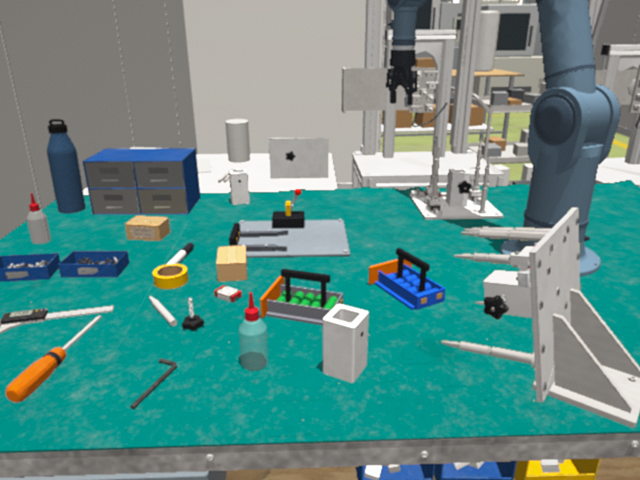

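The side view shows two tray shapes. The grey one with green cells is at side (303,297) / scene (282,285), and a blue look-alike is at side (408,280) / scene (378,308). The grey tray with green cells fits the description. The dock plate is at side (295,238), with its rails to the left, so dock +x is roughly world +x. The red ball is at side (297,192) / scene (417,204).

```bash
cat > h.py <<'E'
from plant import robot
import cv2,numpy as np
from scipy.spatial.transform import Rotation as R
def cam(n):
    i=robot.camera_info(n)
    if n=="wrist":
        s=robot.state();T=np.eye(4);T[:3,:3]=R.from_quat(s["eef_rot"]).as_matrix();T[:3,3]=s["tool_pos"]
        return i,T@i["hand_eye"]
    return i,i["extrinsics"]
def ray(c,p):
    i,E=c;d=E[:3,:3]@np.array([(p[0]-i["cx"])/i["fx"],(p[1]-i["cy"])/i["fy"],1]);return E[:3,3],d/np.linalg.norm(d)
def plane(c,p,z):
    o,d=ray(c,p);return o+d*(z-o[2])/d[2]
def proj(c,P):
    i,E=c;q=E[:3,:3].T@(np.array(P)-E[:3,3]);return np.array([i["fx"]*q[0]/q[2]+i["cx"],i["fy"]*q[1]/q[2]+i["cy"]])
def tri(*cp):
    A=np.zeros((3,3));b=np.zeros(3)
    for c,p in cp:
        o,d=ray(c,p);M=np.eye(3)-np.outer(d,d);A+=M;b+=M@o
    return np.linalg.solve(A,b)
def blobs(im,lo,hi,amin=8):
    hsv=cv2.cvtColor(im,cv2.COLOR_BGR2HSV);m=cv2.inRange(hsv,np.array(lo),np.array(hi))
    n,l,st,ce=cv2.connectedComponentsWithStats(m)
    return [(np.round(ce[i],1).tolist(),st[i].tolist()) for i in range(1,n) if st[i,4]>=amin]
E
python3 - <<'E'
from h import *
np.set_printoptions(precision=3,suppress=True)
a,b=cam("scene"),cam("side")
sc,sd=cv2.imread("pics/scene0.png"),cv2.imread("pics/side0.png")
for n,im in(("sc",sc),("sd",sd)):
    print(n,"yel",blobs(im,(22,180,120),(32,255,255)),"green",blobs(im,(50,200,100),(65,255,255)),"red",blobs(im,(0,200,120),(4,255,255)),"or",blobs(im,(7,200,120),(15,255,255),60))
print("plate corners sc",[plane(a,p,.008) for p in((456,246),(395,273),(385,216))])
print("side",[plane(b,p,.008) for p in((349,253),(346,220))])
print("bystanders side: bottle, block, carton, blue, carriage",[plane(b,p,0) for p in((254,365),(345,372),(231,278),(410,300),(228,297))])
print("handle sd",[plane(b,p,.076) for p in((282,271),(328,276))])
E
```

```text
sc yel [([407.5, 212.1], [404, 210, 9, 5, 14]), ([268.3, 232.8], [258, 223, 23, 16, 176])] green [] red [([417.1, 202.3], [415, 201, 5, 4, 14])] or [([130.5, 245.8], [115, 241, 34, 12, 213])]
sd yel [([620.2, 143.9], [614, 141, 13, 6, 18]), ([287.6, 208.1], [286, 202, 4, 13, 44]), ([170.5, 278.9], [153, 264, 34, 25, 415]), ([557.3, 472.0], [524, 460, 76, 20, 881])] green [] red [([297.2, 191.4], [295, 190, 5, 4, 16])] or [([382.6, 269.2], [370, 260, 28, 24, 289]), ([271.0, 294.6], [261, 276, 22, 41, 265]), ([59.4, 352.2], [52, 349, 13, 10, 65]), ([31.9, 378.0], [7, 355, 50, 46, 944])]
plate corners sc [array([ 0.439, -0.237,  0.008]), array([ 0.437, -0.029,  0.008]), array([ 0.684, -0.23 ,  0.008])]
side [array([ 0.437, -0.018,  0.008]), array([ 0.426, -0.225,  0.008])]
bystanders side: bottle, block, carton, blue, carriage [array([0.614, 0.366, 0.   ]), array([0.48 , 0.388, 0.   ]), array([0.684, 0.075, 0.   ]), array([0.342, 0.181, 0.   ]), array([0.68 , 0.154, 0.   ])]
handle sd [array([0.575, 0.204, 0.076]), array([0.496, 0.227, 0.076])]
```

>>> send_rows(
  plan=[
    [0.045, 0.105, 0.03, 0, 0, -0.07, 1],
    [0.045, 0.105, 0.03, 0, 0, -0.07, 1],
    [0.045, 0.105, 0.03, 0, 0, -0.07, 1],
    [0.045, 0.105, 0.03, 0, 0, -0.07, 1],
    [0.045, 0.105, 0.03, 0, 0, -0.07, 1],
    [0.045, 0.105, 0.03, 0, 0, -0.07, 1],
    [0.045, 0.105, 0.03, 0, 0, -0.07, 1],
    [0.045, 0.105, 0.03, 0, 0, -0.07, 1],
    [0.045, 0.105, 0.03, 0, 0, -0.07, 1],
    [0.045, 0.105, 0.03, 0, 0, -0.07, 1],
  ],
)

```text
time_s: 1.1
tool_pos: [0.4064, -0.1873, 0.3514]
eef_rot: [1.0, -0.006, -0.0, 0.0]
force: [0.9, -0.4, 0.1]
opening: 1.001
gripper_force: 0.0
```

>>> send_rows(
  plan=[
    [0.06, 0.1, 0, 0, 0, 0, 1],
    [0.06, 0.1, 0, 0, 0, 0, 1],
    [0.06, 0.1, 0, 0, 0, 0, 1],
    [0.06, 0.1, 0, 0, 0, 0, 1],
    [0.06, 0.1, 0, 0, 0, 0, 1],
    [0, 0, 0, 0, 0, 0, 1],
  ],
)

```text
time_s: 1.7
tool_pos: [0.5277, 0.0195, 0.3509]
eef_rot: [1.0, 0.001, 0.0, -0.003]
force: [-0.9, -0.3, 0.6]
opening: 0.995
gripper_force: 0.0
```

```bash
python3 - <<'E'
from h import *
import pickle
c=cam("wrist");im=robot.read_camera("wrist");cv2.imwrite("pics/w1.png",im)
pickle.dump(c,open("w1.pkl","wb"));print(robot.state()["tool_pos"],robot.state()["q"])
E
```

```text
[0.52671362 0.01532061 0.35062143] [ 0.41124988  0.09956161 -0.55069655  1.71357051  0.05101991  1.34423627
 -1.72179289]
```

View pics/w1.png

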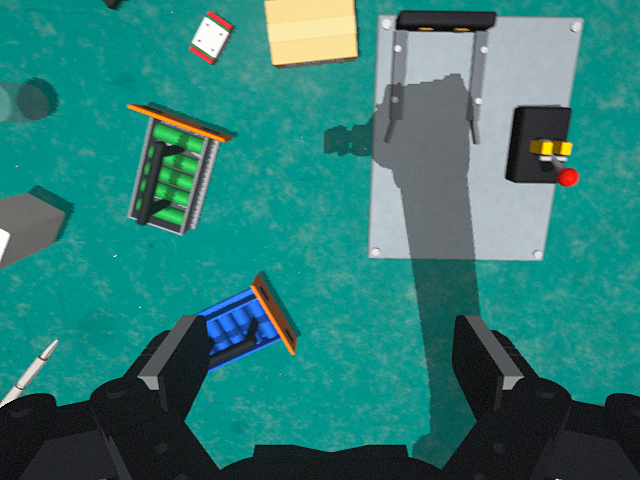

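```bash
python3 - <<'E'
from h import *
import pickle
np.set_printoptions(precision=4,suppress=True)
c=pickle.load(open("w1.pkl","rb"));im=cv2.imread("pics/w1.png")
# plate: grey low saturation, green excluded -> corners
P=np.array([plane(c,p,.008)[:2] for p in((380,16),(582,18),(370,259),(544,260))])
D=np.array([[.13,.065],[.13,-.15],[-.14,.065],[-.14,-.15]])
A=[];b=[]
pc=P.mean(0);dc=D.mean(0);H=(D-dc).T@(P-pc);U,S,V=np.linalg.svd(H);Rm=V.T@U.T;t=pc-Rm@dc
print("dock",t,"yaw",np.degrees(np.arctan2(Rm[1,0],Rm[0,0])),"res",P-(D@Rm.T+t))
for n,p in (("mouth",(0,0)),("home",(.113,0)),("pivot",(0,-.113))):print(n,Rm@p+t)
print("ball sees",blobs(im,(0,180,100),(5,255,255),40)," at z.095",plane(c,(568,177),.095), "expect",Rm@[-.0252,-.113]+t)
print("ball tri",tri((c,(568,177)),(cam("scene"),(417.1,203)),(cam("side"),(297.2,192))))
pa=plane(c,(128,106),.04);pb=plane(c,(231,138),.04);d=pa-pb
print("panel",pa,pb,np.linalg.norm(d),"mid",(pa+pb)/2,"dir",np.degrees(np.arctan2(d[1],d[0])))
g=im[90:250,110:250];cv2.imwrite("pics/crop.png",cv2.resize(g,None,fx=4,fy=3.75,interpolation=cv2.INTER_CUBIC))
E
```

```text
dock [ 0.5704 -0.0921] yaw -0.12500719372797164 res [[-0.001  -0.0026]
 [-0.002   0.0028]
 [ 0.0014 -0.0011]
 [ 0.0017  0.0009]]
mouth [ 0.5704 -0.0921]
home [ 0.6834 -0.0923]
pivot [ 0.5702 -0.2051]
ball sees [([567.4, 176.8], [558, 168, 20, 18, 273])]  at z.095 [ 0.5459 -0.2042  0.095 ] expect [ 0.545 -0.205]
ball tri [ 0.5472 -0.2056  0.0932]
panel [0.6093 0.23   0.04  ] [0.5775 0.1257 0.04  ] 0.10903745940493044 mid [0.5934 0.1779 0.04  ] dir 73.07616389935987
```

View pics/crop.png

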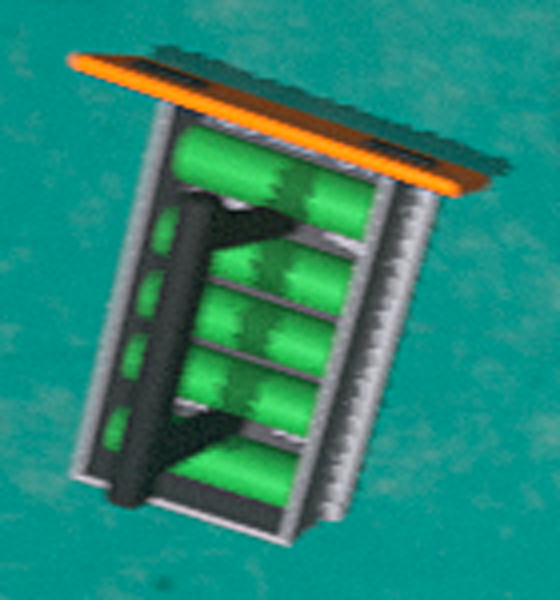

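The crop confirms it: grey tray, five green cells, orange panel at the top and plain nose at the bottom. The handle bar runs from image (159,143) to (142,224).

```bash
python3 - <<'E'
from h import *
import pickle
np.set_printoptions(precision=4,suppress=True)
c=pickle.load(open("w1.pkl","rb"))
def seg(n,p,q,z):
    a,b=plane(c,p,z),plane(c,q,z);d=b-a
    print(n,a,b,"len",np.linalg.norm(d),"mid",(a+b)/2,"deg",np.degrees(np.arctan2(d[1],d[0])))
seg("panel",(128,105),(226,140.5),.04)
seg("bar",(159.3,141.5),(141.8,222.5),.073)
seg("noseTop",(129.5,217),(182,234),.028)
E
```

```text
panel [0.6102 0.2299 0.04  ] [0.5749 0.1312 0.04  ] len 0.10484948314540596 mid [0.5926 0.1805 0.04  ] deg -109.67862320919451
bar [0.5758 0.1885 0.073 ] [0.4938 0.2163 0.073 ] len 0.08660312785961959 mid [0.5348 0.2024 0.073 ] deg 161.2913500672196
noseTop [0.4885 0.2507 0.028 ] [0.4685 0.1925 0.028 ] len 0.06149799398380902 mid [0.4785 0.2216 0.028 ] deg -108.93829345942576
```

>>> send_rows(
  plan=[
    [0.001, 0.023, -0.015, 0, 0, 0.268, 1],
    [0.001, 0.023, -0.015, 0, 0, 0.268, 1],
    [0.001, 0.023, -0.015, 0, 0, 0.268, 1],
    [0.001, 0.023, -0.015, 0, 0, 0.268, 1],
    [0.001, 0.023, -0.015, 0, 0, 0.268, 1],
    [0.001, 0.023, -0.015, 0, 0, 0.268, 1],
    [0.001, 0.023, -0.015, 0, 0, 0.268, 1],
    [0.001, 0.023, -0.015, 0, 0, 0.268, 1],
    [0.001, 0.023, -0.015, 0, 0, 0.268, 1],
    [0.001, 0.023, -0.015, 0, 0, 0.268, 1],
  ],
)

```text
time_s: 2.75
tool_pos: [0.53, 0.1008, 0.2905]
eef_rot: [0.766, 0.643, -0.001, 0.0]
force: [0.6, 0.9, -0.0]
opening: 1.002
gripper_force: 0.0
```

>>> send_rows(
  plan=[
    [0.001, 0.023, -0.015, 0, 0, 0.268, 1],
    [0.001, 0.023, -0.015, 0, 0, 0.268, 1],
    [0.001, 0.023, -0.015, 0, 0, 0.268, 1],
    [0.001, 0.023, -0.015, 0, 0, 0.268, 1],
    [0.001, 0.023, -0.015, 0, 0, 0.268, 1],
    [0.001, 0.023, -0.015, 0, 0, 0.268, 1],
    [0.001, 0.023, -0.015, 0, 0, 0.268, 1],
    [0.001, 0.023, -0.015, 0, 0, 0.268, 1],
    [0.001, 0.023, -0.015, 0, 0, 0.268, 1],
    [0, 0, 0, 0, 0, 0.268, 1],
  ],
)

```text
time_s: 3.75
tool_pos: [0.533, 0.1847, 0.2358]
eef_rot: [0.169, 0.986, -0.001, -0.001]
force: [0.1, 0.2, -0.4]
opening: 0.998
gripper_force: 0.0
```

>>> send_rows(
  plan=[
    [0, 0, 0, 0, 0, 0, 1],
    [0, 0, 0, 0, 0, 0, 1],
    [0, 0, 0, 0, 0, 0, 1],
  ],
)

```text
time_s: 4.05
tool_pos: [0.5343, 0.1843, 0.2372]
eef_rot: [0.174, 0.985, -0.0, 0.0]
force: [0.2, -0.5, 0.3]
opening: 0.997
gripper_force: 0.0
```

```bash
python3 - <<'E'
from h import *
import pickle
s=robot.state();x=R.from_quat(s["eef_rot"]).as_matrix();print(s["tool_pos"],np.degrees(np.arctan2(x[1,0],x[0,0])),x[:,2],s["q"])
c=cam("wrist");im=robot.read_camera("wrist");cv2.imwrite("pics/w2.png",im);pickle.dump(c,open("w2.pkl","wb"))
E
```

```text
[0.53429328 0.1842935  0.23721787] 159.97826103219475 [ 1.04650412e-04 -9.58061971e-04 -9.99999536e-01] [ 0.37908461  0.36066934 -0.94215242  1.76319682  0.31497173  1.17868116
  0.5662286 ]
```

View pics/w2.png

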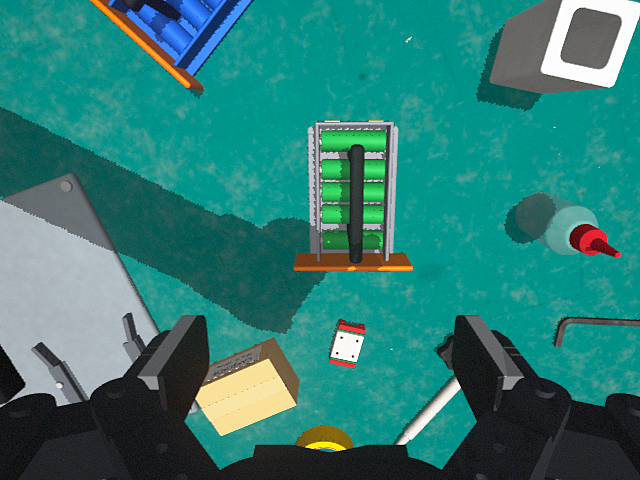

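The wrist view is well aligned with the tray. The bar runs from (357,148) to (356,262), and the carton, carriage and bottle are all clear of the fingers.

```bash
python3 - <<'E'
from h import *
import pickle
np.set_printoptions(precision=4,suppress=True)
c=pickle.load(open("w2.pkl","rb"))
def seg(n,p,q,z):
    a,b=plane(c,p,z),plane(c,q,z);d=a-b
    print(n,a,b,"len",np.linalg.norm(d),"mid",(a+b)/2,"deg",np.degrees(np.arctan2(d[1],d[0])))
seg("bar",(357,147),(356.5,260),.074)
seg("panel",(294,268),(412.5,268),.002)
seg("noseTop",(316,122),(393,122),.028)
E
```

```text
bar [0.4932 0.2197 0.074 ] [0.574  0.1917 0.074 ] len 0.08554952260851509 mid [0.5336 0.2057 0.074 ] deg 160.86755429568095
panel [0.5871 0.1282 0.002 ] [0.626  0.2353 0.002 ] len 0.1139782518182138 mid [0.6065 0.1818 0.002 ] deg -109.945243711362
noseTop [0.4675 0.1965 0.028 ] [0.4888 0.2549 0.028 ] len 0.062124192609351384 mid [0.4782 0.2257 0.028 ] deg -109.95627672315182
```

>>> send_rows(
  plan=[
    [0, 0.05, 0, 0, 0, 0.015, 1],
    [0, 0, -0.09, 0, 0, 0, 1],
    [0, 0, -0.09, 0, 0, 0, 1],
    [0, 0, -0.09, 0, 0, 0, 1],
    [0, 0, -0.09, 0, 0, 0, 1],
    [0, 0, -0.105, 0, 0, 0, 1],
    [0, 0, 0, 0, 0, 0, 1],
    [0, 0, 0, 0, 0, 0, 1],
  ],
)

```text
time_s: 4.9
tool_pos: [0.5338, 0.2053, 0.0512]
eef_rot: [0.169, 0.986, -0.0, -0.001]
force: [-0.6, -0.5, -0.2]
opening: 1.002
gripper_force: 0.0
```

>>> send_rows(
  plan=[
    [0, 0, 0, 0, 0, 0, 0],
    [0, 0, 0, 0, 0, 0, 0],
    [0, 0, 0, 0, 0, 0, 0],
    [0, 0, 0, 0, 0, 0, 0],
    [0, 0, 0, 0, 0, 0, 0],
    [0, 0, 0, 0, 0, 0, 0],
    [0, 0, 0, 0, 0, 0, 0],
    [0, 0, 0, 0, 0, 0, 0],
  ],
  newtons=60,
)

```text
time_s: 5.7
tool_pos: [0.5343, 0.2051, 0.0518]
eef_rot: [0.169, 0.986, -0.0, 0.0]
force: [-2.3, -2.2, 5.4]
opening: 0.103
gripper_force: 60.0
```

>>> send_rows(
  plan=[
    [0, 0, 0.05, 0, 0, 0, 0],
    [0, 0, 0.08, 0, 0, 0, 0],
    [0, 0, 0.1, 0, 0, 0, 0],
    [0, 0, 0.08, 0, 0, 0, 0],
    [0, -0.037, 0, 0, 0, -0.15, 0],
    [-0.005, -0.037, 0, 0, 0, -0.26, 0],
    [-0.005, -0.037, 0, 0, 0, -0.26, 0],
    [-0.005, -0.037, 0, 0, 0, -0.26, 0],
    [-0.005, -0.037, 0, 0, 0, -0.26, 0],
    [-0.005, -0.037, 0, 0, 0, -0.26, 0],
  ],
)

```text
time_s: 6.7
tool_pos: [0.5226, 0.1159, 0.1737]
eef_rot: [0.524, 0.852, -0.001, -0.001]
force: [-0.1, 0.6, -3.9]
opening: 0.105
gripper_force: 58.9
```

>>> send_rows(
  plan=[
    [-0.005, -0.037, 0, 0, 0, -0.26, 0],
    [-0.005, -0.037, 0, 0, 0, -0.26, 0],
    [-0.005, -0.037, 0, 0, 0, -0.26, 0],
    [-0.005, -0.037, 0, 0, 0, -0.26, 0],
    [-0.005, -0.037, 0, 0, 0, -0.26, 0],
    [-0.005, -0.037, 0, 0, 0, -0.26, 0],
    [-0.005, -0.037, 0, 0, 0, -0.26, 0],
    [-0.005, -0.037, 0, 0, 0, -0.26, 0],
    [-0.005, -0.037, 0, 0, 0, -0.26, 0],
    [-0.005, -0.037, 0, 0, 0, -0.26, 0],
  ],
)

```text
time_s: 7.7
tool_pos: [0.5026, -0.0315, 0.1737]
eef_rot: [0.943, 0.333, -0.001, -0.001]
force: [-0.1, 0.2, -3.3]
opening: 0.104
gripper_force: 58.9
```

>>> send_rows(
  plan=[
    [-0.005, -0.037, 0, 0, 0, -0.26, 0],
    [-0.005, -0.037, 0, 0, 0, -0.26, 0],
    [-0.005, -0.037, 0, 0, 0, -0.26, 0],
    [-0.005, -0.037, 0, 0, 0, -0.26, 0],
    [0, 0, 0, 0, 0, -0.26, 0],
    [0, 0, 0, 0, 0, 0, 0],
    [0, 0, 0, 0, 0, 0, 0],
  ],
)

```text
time_s: 8.4
tool_pos: [0.4952, -0.0897, 0.1742]
eef_rot: [1.0, 0.003, -0.001, -0.0]
force: [0.8, 0.3, -3.8]
opening: 0.101
gripper_force: 58.9
```

```bash
python3 - <<'E'
from h import *
import pickle
s=robot.state();x=R.from_quat(s["eef_rot"]).as_matrix();print(s["tool_pos"],np.degrees(np.arctan2(x[1,0],x[0,0])),x[:,2],s["q"])
c=cam("wrist");im=robot.read_camera("wrist");cv2.imwrite("pics/w3.png",im);pickle.dump(c,open("w3.pkl","wb"))
E
```

```text
[ 0.49524356 -0.08968888  0.17421315] 0.36489805767143 [-1.75180196e-03  7.83019551e-04 -9.99998159e-01] [ 0.44840943  0.19654019 -0.38356868  1.98316244  0.08735152  0.97942173
 -1.54180423]
```

View pics/w3.png

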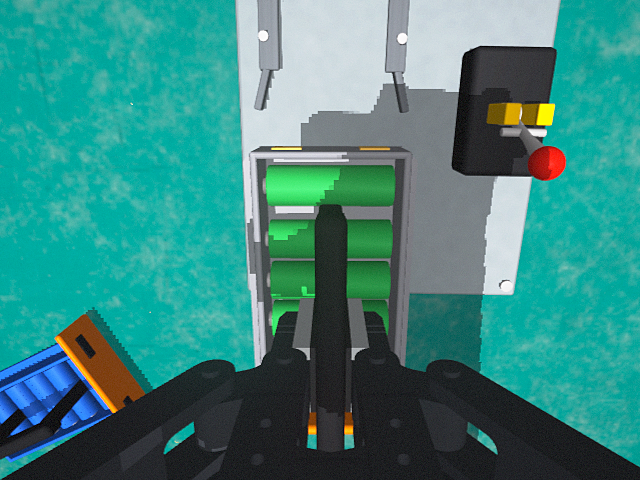

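The tray is now nose forward over the apron. Its nose top edge runs from (252,152) to (411,152). The rail bolts are at (263,36) and (402,38), the flare tips at (260,108) and (406,110), and the ball at (546,163).

```bash
python3 - <<'E'
from h import *
import pickle
np.set_printoptions(precision=4,suppress=True)
c=pickle.load(open("w3.pkl","rb"))
f=lambda p,z:plane(c,p,z)
def seg(n,p,q,z):
    a,b=f(p,z),f(q,z);d=a-b
    print(n,a,b,"len",np.linalg.norm(d),"mid",(a+b)/2,"deg",np.degrees(np.arctan2(d[1],d[0])))
seg("bolts",(263,36),(402,38),.022)
seg("tips",(260,108),(405,111),.02)
seg("nose",(252,152),(411,152),.150)
seg("lip inner L",(280,68),(278,2),.02)
seg("lip inner R",(387,68),(386,2),.02)
seg("plate L",(243,150),(237,0),.008)
seg("bar",(331,209),(331,440),.193)
seg("housing front",(455,173),(555,175),.038)
print("gate",f((521,113),.068),"ball",f((546.5,163),.095))
E
```

```text
bolts [ 0.6171 -0.0459  0.022 ] [ 0.6166 -0.1347  0.022 ] len 0.08879740196034912 mid [ 0.6168 -0.0903  0.022 ] deg 89.67142142793453
tips [ 0.5733 -0.0418  0.02  ] [ 0.5721 -0.1396  0.02  ] len 0.09782896091128211 mid [ 0.5727 -0.0907  0.02  ] deg 89.29886739455272
nose [ 0.556  -0.0589  0.15  ] [ 0.5565 -0.1209  0.15  ] len 0.06193710466804456 mid [ 0.5563 -0.0899  0.15  ] deg 90.43466110448527
lip inner L [ 0.5984 -0.056   0.02  ] [ 0.6369 -0.0558  0.02  ] len 0.038522154026375516 mid [ 0.6177 -0.0559  0.02  ] deg -179.73128043879225
lip inner R [ 0.5989 -0.1262  0.02  ] [ 0.6374 -0.1237  0.02  ] len 0.03857500349404634 mid [ 0.6182 -0.125   0.02  ] deg -176.33870660996683
plate L [ 0.5444 -0.0264  0.008 ] [ 0.6405 -0.0277  0.008 ] len 0.09618243834930951 mid [ 0.5925 -0.027   0.008 ] deg 179.23668257174802
bar [ 0.5433 -0.0898  0.193 ] [ 0.4581 -0.0905  0.193 ] len 0.08521069950164413 mid [ 0.5007 -0.0901  0.193 ] deg 0.46233273009519804
housing front [ 0.5331 -0.172   0.038 ] [ 0.5323 -0.2384  0.038 ] len 0.06635502424793711 mid [ 0.5327 -0.2052  0.038 ] deg 89.29731958244398
gate [ 0.5714 -0.1972  0.068 ] ball [ 0.5465 -0.2024  0.095 ]
```

>>> send_rows(
  plan=[
    [0, -0.002, -0.07, 0, 0, -0.02, 0],
    [0, 0, -0.07, 0, 0, 0, 0],
    [0, 0, -0.07, 0, 0, 0, 0],
    [0, 0, -0.05, 0, 0, 0, 0],
    [0, 0, -0.022, 0, 0, 0, 0],
    [0, 0, 0, 0, 0, 0, 0],
    [0, 0, 0, 0, 0, 0, 0],
  ],
)

```text
time_s: 9.15
tool_pos: [0.4971, -0.0911, 0.0633]
eef_rot: [1.0, -0.003, 0.001, 0.0]
force: [-0.0, -0.3, -3.2]
opening: 0.102
gripper_force: 58.9
```

>>> send_rows(
  plan=[
    [0, 0, -0.002, 0, 0, 0, 0],
    [0, 0, 0, 0, 0, 0, 0],
  ],
)

```text
time_s: 9.35
tool_pos: [0.4969, -0.0915, 0.0626]
eef_rot: [1.0, -0.004, 0.001, 0.0]
force: [0.9, -0.3, -3.9]
opening: 0.101
gripper_force: 58.9
```

>>> send_rows(
  plan=[
    [0, 0, -0.003, 0, 0, 0, 0],
    [0, 0, -0.003, 0, 0, 0, 0],
    [0, 0, 0, 0, 0, 0, 0],
  ],
)

```text
time_s: 9.65
tool_pos: [0.4965, -0.0913, 0.0598]
eef_rot: [1.0, -0.004, 0.0, 0.0]
force: [-0.6, -0.3, -0.5]
opening: 0.102
gripper_force: 59.3
```

>>> send_rows(
  plan=[
    [0.02, 0, 0, 0, 0, 0, 0],
    [0.02, 0, 0, 0, 0, 0, 0],
    [0.02, 0, 0, 0, 0, 0, 0],
    [0.02, 0, 0, 0, 0, 0, 0],
    [0.02, 0, 0, 0, 0, 0, 0],
    [0.02, 0, 0, 0, 0, 0, 0],
    [0, 0, 0, 0, 0, 0, 0],
  ],
)

```text
time_s: 10.35
tool_pos: [0.5112, -0.0917, 0.0635]
eef_rot: [0.999, -0.005, -0.041, 0.003]
force: [-59.2, 2.9, 82.0]
opening: 0.104
gripper_force: 75.9
```

>>> send_rows(
  plan=[
    [-0.04, 0, 0, 0, 0, 0, 0],
    [-0.05, 0, 0, 0, 0, 0, 0],
    [-0.03, 0, 0.005, 0, 0, 0, 0],
    [0, 0, 0, 0, 0, 0, 0],
    [0, 0, 0, 0, 0, 0, 0],
  ],
)

```text
time_s: 10.85
tool_pos: [0.4968, -0.0914, 0.0612]
eef_rot: [1.0, -0.004, 0.001, -0.0]
force: [-0.1, -1.0, -3.9]
opening: 0.103
gripper_force: 67.0
```

```bash
python3 - <<'E'
from h import *
import pickle
s=robot.state();print(s["tool_pos"],s["eef_rot"],s["force"],s["ft_torque"],s["q"])
c=cam("wrist");im=robot.read_camera("wrist");pickle.dump(c,open("w4.pkl","wb"))
sd=robot.read_camera("side");g=cv2.resize(sd[170:290,200:380],None,fx=3.5,fy=3.5,interpolation=cv2.INTER_CUBIC)
cv2.imwrite("pics/w4.png",im);cv2.imwrite("pics/s4.png",g)
E
```

```text
[ 0.49675887 -0.09135307  0.06119999] [ 9.99991548e-01 -4.06738879e-03  5.95524669e-04 -7.13225004e-05] [-0.09502179 -0.99314955 -3.91331191] [ 0.01614792 -0.13570568  0.03812045] [ 0.41056068  0.36911236 -0.35123166  2.05417559  0.18352788  0.74625976
 -1.63297701]
```

View pics/w4.png

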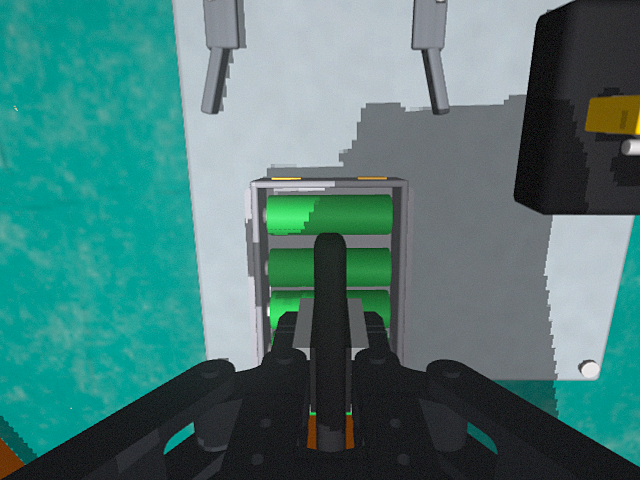

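View pics/s4.png

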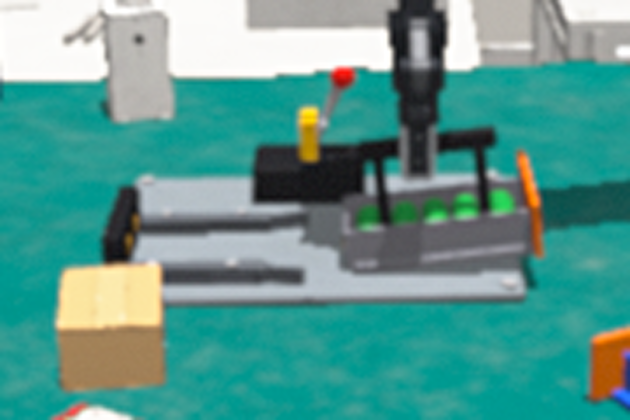

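```bash
python3 - <<'E'
from h import *
import pickle
np.set_printoptions(precision=4,suppress=True)
c=pickle.load(open("w4.pkl","rb"))
f=lambda p,z:plane(c,p,z)
print("tips",f((213,112),.009),f((441,113),.009),"tips top",f((204,112),.02),f((450,112),.02),"nose top",f((251,182),.037),f((408,182),.037))
print("kink inner",f((237,48),.02),f((413,48),.02), "bar",f((330,236),.08),f((331,440),.08))
E
```

```text
tips [ 0.5732 -0.0401  0.009 ] [ 0.572  -0.1412  0.009 ] tips top [ 0.5731 -0.0392  0.02  ] [ 0.5724 -0.1421  0.02  ] nose top [ 0.5463 -0.0603  0.037 ] [ 0.5459 -0.1228  0.037 ]
kink inner [ 0.5976 -0.0548  0.02  ] [ 0.5971 -0.1254  0.02  ] bar [ 0.5363 -0.0917  0.08  ] [ 0.4597 -0.0916  0.08  ]
```

The side view shows the tray has pitched nose down in the grip, because its front edge jammed on the plate. I'll let it settle flat, then push it in by the panel instead.

>>> send_rows(
  plan=[
    [0, 0, -0.003, 0, 0, 0, 0.1],
    [0, 0, -0.003, 0, 0, 0, 0.13],
    [0, 0, 0, 0, 0, 0, 0.16],
    [0, 0, 0, 0, 0, 0, 0.2],
    [0, 0, 0, 0, 0, 0, 0.6],
    [0, 0, 0, 0, 0, 0, 0.6],
    [0, 0, 0, 0, 0, 0, 0.6],
    [0, 0, 0.03, 0, 0, 0, 0.6],
    [0, 0, 0.1, 0, 0, 0, 0.6],
    [0, 0, 0.1, 0, 0, 0, 0.6],
  ],
  newtons=20,
)

```text
time_s: 11.95
tool_pos: [0.495, -0.091, 0.1517]
eef_rot: [1.0, -0.004, -0.001, -0.0]
force: [1.5, -0.3, 0.7]
opening: 0.601
gripper_force: 0.0
```

>>> send_rows(
  plan=[
    [-0.05, 0, 0.04, 0, 0, 0, 0.6],
    [-0.05, 0, 0, 0, 0, 0, 0.6],
    [0, 0, 0, 0, 0, 0, 0.6],
    [0, 0, 0, 0, 0, 0, 0.6],
  ],
)

```text
time_s: 12.35
tool_pos: [0.4562, -0.0914, 0.1675]
eef_rot: [1.0, -0.004, 0.001, 0.0]
force: [-0.2, 0.1, -0.1]
opening: 0.604
gripper_force: 0.0
```

```bash
python3 - <<'E'
from h import *
import pickle
s=robot.state();print(s["tool_pos"],s["eef_rot"],s["force"],s["q"])
c=cam("wrist");im=robot.read_camera("wrist");pickle.dump(c,open("w5.pkl","wb"))
cv2.imwrite("pics/w5.png",im)
E
```

```text
[ 0.4562206  -0.09140939  0.16747068] [ 9.99991188e-01 -4.13224929e-03  6.80595463e-04  2.91814874e-04] [-0.22409907  0.06907758 -0.05238102] [ 0.47875229  0.13030584 -0.39011136  2.07427992  0.06152348  0.94618861
 -1.52337207]
```

View pics/w5.png

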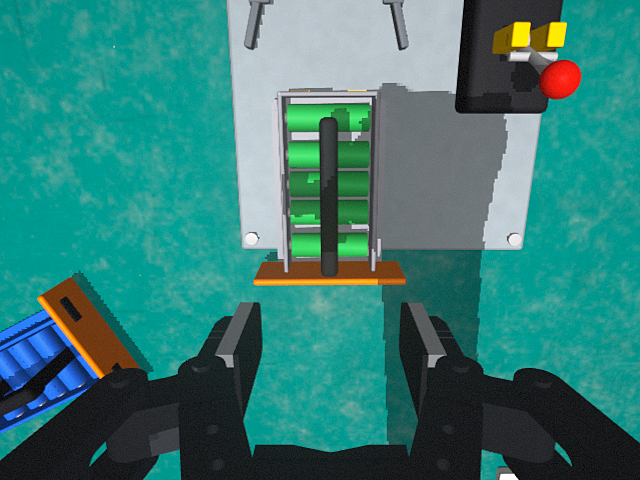

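The tray now lies flat, with its panel top edge from (254,282) to (405,282), nose at row 93 and the mouth ahead. The blue look-alike's nearest corner is around (150,370).

```bash
python3 - <<'E'
from h import *
import pickle
np.set_printoptions(precision=4,suppress=True)
c=pickle.load(open("w5.pkl","rb"))
f=lambda p,z:plane(c,p,z)
print("panel outer top",f((254,285),.048),f((406,285),.048),"panel inner",f((257,264),.048),f((403,264),.048))
print("nose top",f((279,93),.036),f((380,93),.036),"bar",f((328,120),.083),f((330,274),.083))
print("blue corner",f((150,370),.02),"tips",f((248,45),.012),f((405,47),.012))
E
```

```text
panel outer top [ 0.4212 -0.0399  0.048 ] [ 0.4205 -0.1425  0.048 ] panel inner [ 0.4363 -0.0429  0.048 ] [ 0.4356 -0.1399  0.048 ]
nose top [ 0.5439 -0.0607  0.036 ] [ 0.5434 -0.123   0.036 ] bar [ 0.5284 -0.091   0.083 ] [ 0.4426 -0.0914  0.083 ]
blue corner [0.3367 0.0531 0.02  ] tips [ 0.5745 -0.0391  0.012 ] [ 0.5726 -0.1412  0.012 ]
```

>>> send_rows(
  plan=[
    [-0.08, 0, 0, 0, 0, 0, 0.6],
    [-0.08, 0, 0, 0, 0, 0, 0.6],
    [0, 0, -0.08, 0, 0, 0, 0.6],
    [0, 0, -0.09, 0, 0, 0, 0.6],
    [0, 0, -0.09, 0, 0, 0, 0.6],
    [0, 0, -0.09, 0, 0, 0, 0.6],
    [0, 0, 0, 0, 0, 0, 0.6],
    [0, 0, 0, 0, 0, 0, 0.6],
  ],
)

```text
time_s: 13.2
tool_pos: [0.3922, -0.0908, 0.0266]
eef_rot: [1.0, -0.004, -0.001, -0.001]
force: [1.8, -0.3, 0.7]
opening: 0.6
gripper_force: 0.0
```

>>> send_rows(
  plan=[
    [0.02, 0, 0, 0, 0, 0, 0.6],
    [0.02, 0, 0, 0, 0, 0, 0.6],
    [0.02, 0, 0, 0, 0, 0, 0.6],
    [0.02, 0, 0, 0, 0, 0, 0.6],
    [0.02, 0, 0, 0, 0, 0, 0.6],
  ],
)

```text
time_s: 13.7
tool_pos: [0.4305, -0.0917, 0.0274]
eef_rot: [1.0, -0.004, -0.002, 0.0]
force: [-6.4, 0.1, 4.4]
opening: 0.6
gripper_force: 2.9
```

>>> send_rows(
  plan=[
    [0.02, 0, 0, 0, 0, 0, 0.6],
    [0.02, 0, 0, 0, 0, 0, 0.6],
    [0.02, 0, 0, 0, 0, 0, 0.6],
    [0.02, 0, 0, 0, 0, 0, 0.6],
  ],
)

```text
time_s: 14.1
tool_pos: [0.4629, -0.0917, 0.0274]
eef_rot: [1.0, -0.004, -0.002, 0.0]
force: [-3.9, -0.4, 1.2]
opening: 0.6
gripper_force: 1.5
```

>>> send_rows(
  plan=[
    [0.02, 0, 0, 0, 0, 0, 0.6],
    [0.02, 0, 0, 0, 0, 0, 0.6],
    [0.02, 0, 0, 0, 0, 0, 0.6],
    [0.02, 0, 0, 0, 0, 0, 0.6],
    [0.02, 0, 0, 0, 0, 0, 0.6],
  ],
)

```text
time_s: 14.6
tool_pos: [0.5029, -0.0915, 0.027]
eef_rot: [1.0, -0.004, -0.002, 0.0]
force: [-5.7, 0.2, 5.4]
opening: 0.599
gripper_force: 3.1
```

>>> send_rows(
  plan=[
    [0.02, 0, 0, 0, 0, 0, 0.6],
    [0.02, 0, 0, 0, 0, 0, 0.6],
    [0.02, 0, 0, 0, 0, 0, 0.6],
  ],
)

```text
time_s: 14.9
tool_pos: [0.5279, -0.0914, 0.027]
eef_rot: [1.0, -0.004, -0.001, 0.0]
force: [-4.3, 0.4, 2.9]
opening: 0.596
gripper_force: 2.5
```

Remaining travel is about 20 mm, so I'm going slower now.

>>> send_rows(
  plan=[
    [0.012, 0, 0, 0, 0, 0, 0.6],
    [0.012, 0, 0, 0, 0, 0, 0.6],
    [0.01, 0, 0, 0, 0, 0, 0.6],
  ],
)

```text
time_s: 15.2
tool_pos: [0.5406, -0.0913, 0.0269]
eef_rot: [1.0, -0.004, -0.002, 0.0]
force: [-7.2, -0.1, 5.7]
opening: 0.599
gripper_force: 3.6
```

>>> send_rows(
  plan=[
    [0.006, 0, 0, 0, 0, 0, 0.6],
    [0.006, 0, 0, 0, 0, 0, 0.6],
  ],
)

```text
time_s: 15.4
tool_pos: [0.5461, -0.0913, 0.0269]
eef_rot: [1.0, -0.004, -0.001, 0.0]
force: [-5.4, -0.1, 3.8]
opening: 0.603
gripper_force: 2.8
```

>>> send_rows(
  plan=[
    [0.006, 0, 0, 0, 0, 0, 0.6],
    [0.006, 0, 0, 0, 0, 0, 0.6],
  ],
)

```text
time_s: 15.6
tool_pos: [0.5483, -0.0913, 0.0266]
eef_rot: [1.0, -0.004, -0.004, 0.0]
force: [-12.6, 0.8, 10.7]
opening: 0.602
gripper_force: 6.0
```

>>> send_rows(
  plan=[
    [0.006, 0, 0, 0, 0, 0, 0.6],
    [0, 0, 0, 0, 0, 0, 0.6],
  ],
)

```text
time_s: 15.8
tool_pos: [0.5483, -0.0913, 0.0261]
eef_rot: [1.0, -0.004, -0.006, 0.0]
force: [-12.7, 0.3, 10.8]
opening: 0.602
gripper_force: 6.5
```

>>> send_rows(
  plan=[
    [0.008, 0, 0, 0, 0, 0, 0.6],
    [0, 0, 0, 0, 0, 0, 0.6],
  ],
)

```text
time_s: 16.0
tool_pos: [0.5482, -0.0913, 0.0255]
eef_rot: [1.0, -0.004, -0.01, 0.0]
force: [-17.9, 1.3, 14.5]
opening: 0.602
gripper_force: 9.0
```

>>> send_rows(
  plan=[
    [-0.01, 0, 0, 0, 0, 0, 0.6],
    [-0.02, 0, 0, 0, 0, 0, 0.6],
    [-0.08, 0, 0, 0, 0, 0, 0.6],
    [-0.08, 0, 0, 0, 0, 0, 0.6],
    [0, 0, 0.1, 0, 0, 0, 0.6],
    [0, 0, 0.12, 0, 0, 0, 0.6],
    [0, 0, 0.12, 0, 0, 0, 0.6],
    [0, 0, 0.1, 0, 0, 0, 0.6],
    [0, 0, 0, 0, 0, 0, 0.6],
  ],
)

```text
time_s: 16.9
tool_pos: [0.4886, -0.0919, 0.2111]
eef_rot: [1.0, -0.004, 0.01, 0.002]
force: [1.1, 0.0, 1.0]
opening: 0.599
gripper_force: 0.0
```

>>> send_rows(
  plan=[
    [0.1, -0.06, 0.03, 0, 0, 0, 0.6],
    [0.1, -0.06, 0, 0, 0, 0, 0.6],
    [0, 0, 0, 0, 0, 0, 0.6],
    [0, 0, 0, 0, 0, 0, 0.6],
  ],
)

```text
time_s: 17.3
tool_pos: [0.5623, -0.1398, 0.2142]
eef_rot: [1.0, -0.005, 0.001, -0.0]
force: [-0.5, 0.0, -0.7]
opening: 0.602
gripper_force: 0.0
```

```bash
python3 - <<'E'
from h import *
import pickle
s=robot.state();print(s["tool_pos"],s["eef_rot"],s["force"],s["q"])
c=cam("wrist");im=robot.read_camera("wrist");pickle.dump(c,open("w6.pkl","wb"))
cv2.imwrite("pics/w6.png",im)
E
```

```text
[ 0.56232175 -0.13984914  0.21421413] [ 9.99988789e-01 -4.63676902e-03  8.56015301e-04 -4.36251660e-04] [-0.52343354  0.03762333 -0.66432999] [ 0.48382022  0.29148067 -0.36522872  1.77448456  0.11450163  1.09496512
 -1.49980112]
```

View pics/w6.png

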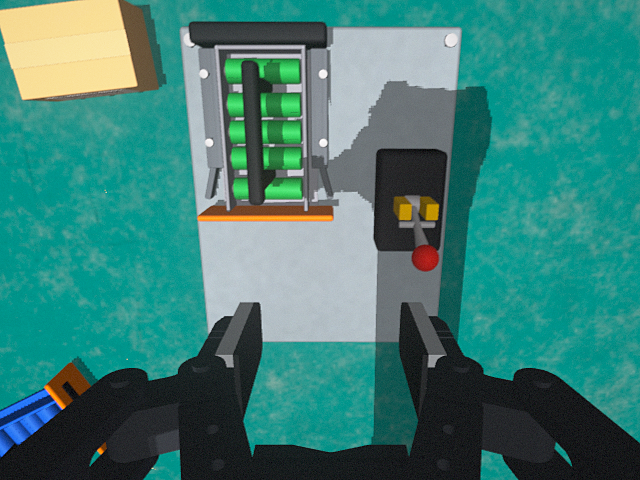

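The tray is home: nose at the black stop (row 45) and orange panel just in front of the rail mouth (row 215). The red ball is at (425,258). That was my last picture, so the toggle is checked by numbers from here.

```bash
python3 - <<'E'
from h import *
import pickle
np.set_printoptions(precision=4,suppress=True)
c=pickle.load(open("w6.pkl","rb"));im=cv2.imread("pics/w6.png")
B=[b for b in blobs(im,(0,180,80),(5,255,255),100)];print(B)
ce=B[0][0]
print("ball",plane(c,ce,.0946),"tri",tri((c,ce),(cam("scene"),(417.1,203)),(cam("side"),(297.2,192))))
print("plate right edge",plane(c,(462,28),.008),plane(c,(439,341),.008),"left",plane(c,(182,28),.008),plane(c,(208,341),.008))
print("gates",plane(c,(403,200),.07),plane(c,(430,200),.07))
print("panel",plane(c,(199,220),.048),plane(c,(333,220),.048),"stop edge",plane(c,(190,45),.042),plane(c,(325,45),.042),"nose",plane(c,(217,47),.036),plane(c,(305,47),.036))
E
```

```text
[([425.0, 257.4], [412, 245, 26, 26, 496])]
ball [ 0.5462 -0.2025  0.0946] tri [ 0.5469 -0.2037  0.0939]
plate right edge [ 0.6984 -0.2401  0.008 ] [ 0.4327 -0.2408  0.008 ] left [ 0.7001 -0.0293  0.008 ] [ 0.4344 -0.024   0.008 ]
gates [ 0.5799 -0.1905  0.07  ] [ 0.5797 -0.2093  0.07  ]
panel [ 0.5612 -0.0403  0.048 ] [ 0.5604 -0.142   0.048 ] stop edge [ 0.6835 -0.0445  0.042 ] [ 0.6827 -0.1372  0.042 ] nose [ 0.6829 -0.0615  0.036 ] [ 0.6824 -0.1232  0.036 ]
```

>>> send_rows(
  plan=[
    [-0.02, -0.08, 0, 0, 0, 0.015, 0.45],
    [-0.021, -0.078, 0, 0, 0, 0, 0.45],
    [0, 0, -0.08, 0, 0, 0, 0.45],
    [0, 0, -0.08, 0, 0, 0, 0.45],
    [0, 0, -0.08, 0, 0, 0, 0.45],
    [0, 0, -0.06, 0, 0, 0, 0.45],
    [0, 0, -0.032, 0, 0, 0, 0.45],
    [0, 0, 0, 0, 0, 0, 0.45],
    [0, 0, 0, 0, 0, 0, 0.45],
  ],
)

```text
time_s: 18.25
tool_pos: [0.5452, -0.2022, 0.0831]
eef_rot: [1.0, 0.0, 0.001, 0.0]
force: [0.8, 0.2, 0.9]
opening: 0.453
gripper_force: 0.0
```

```bash
python3 - <<'E'
from h import *
np.set_printoptions(precision=4,suppress=True)
s=robot.state();print(s["tool_pos"],s["eef_rot"],s["force"])
c=cam("wrist");im=robot.read_camera("wrist");cv2.imwrite("pics/w7.png",im)
B=blobs(im,(0,180,60),(5,255,255),100);print(B)
for b in B: print(plane(c,b[0],.0946))
E
```

```text
[ 0.5452 -0.2022  0.0831] [1.     0.0003 0.0009 0.0002] [0.7752 0.206  0.8804]
[([332.5, 336.7], [307, 310, 49, 51, 1661])]
[ 0.5458 -0.2031  0.0946]
```

>>> send_rows(
  plan=[
    [0.001, -0.002, -0.01, 0, 0, 0, 0.45],
    [0, 0, 0, 0, 0, 0, 0],
    [0, 0, 0, 0, 0, 0, 0],
    [0, 0, 0, 0, 0, 0, 0],
    [0, 0, 0, 0, 0, 0, 0],
    [0, 0, 0, 0, 0, 0, 0],
    [0, 0, 0, 0, 0, 0, 0],
  ],
  newtons=50,
)

```text
time_s: 19.0
tool_pos: [0.545, -0.2027, 0.0788]
eef_rot: [1.0, 0.0, 0.0, -0.0]
force: [-2.0, 2.6, 5.8]
opening: 0.171
gripper_force: 48.7
```

>>> send_rows(
  plan=[
    [-0.005, 0, 0.01, 0, 0, 0, 0],
    [-0.005, 0, 0.013, 0, 0, 0, 0],
    [0, 0, 0, 0, 0, 0, 0],
    [0, 0, 0, 0, 0, 0, 0],
  ],
)

```text
time_s: 19.4
tool_pos: [0.541, -0.2027, 0.0868]
eef_rot: [1.0, 0.0, 0.0, -0.0]
force: [2.4, 2.0, -5.9]
opening: 0.174
gripper_force: 48.8
```

```bash
python3 - <<'E'
from h import *
np.set_printoptions(precision=4,suppress=True)
s=robot.state();print(s["tool_pos"],s["force"])
c=cam("wrist");im=robot.read_camera("wrist");cv2.imwrite("pics/w8.png",im)
print(blobs(im,(0,180,60),(5,255,255),60), blobs(cv2.imread("pics/w7.png"),(22,150,80),(32,255,255),60),blobs(im,(22,150,80),(32,255,255),60))
print("side",blobs(robot.read_camera("side"),(0,150,100),(5,255,255),5))
E
```

```text
[ 0.541  -0.2027  0.0868] [ 2.4332  1.9711 -5.8994]
[([330.3, 342.4], [308, 316, 45, 52, 1840])] [([308.7, 238.0], [297, 214, 24, 44, 788]), ([354.8, 236.8], [343, 214, 25, 45, 936])] [([307.9, 227.2], [296, 203, 23, 43, 692]), ([352.9, 225.4], [342, 204, 24, 42, 872])]
side [([215.4, 290.8], [215, 290, 2, 3, 5]), ([232.0, 295.8], [231, 294, 4, 5, 6])]
```

>>> send_rows(
  plan=[
    [0.0165, 0, 0.0075, 0, 0, 0, 0],
    [0.017, 0, 0.005, 0, 0, 0, 0],
    [0.0175, 0, 0.003, 0, 0, 0, 0],
    [0.018, 0, 0.001, 0, 0, 0, 0],
    [0, 0, 0, 0, 0, 0, 0],
  ],
)

```text
time_s: 20.0
tool_pos: [0.5709, -0.203, 0.0943]
eef_rot: [1.0, -0.0, 0.002, -0.0]
force: [-0.9, 2.5, 6.3]
opening: 0.124
gripper_force: 14.9
```

```bash
python3 - <<'E'
from h import *
np.set_printoptions(precision=4,suppress=True)
s=robot.state();print(s["tool_pos"],s["force"],s["opening"],s["gripper_force"])
c=cam("wrist");im=robot.read_camera("wrist");cv2.imwrite("pics/w9.png",im)
B=blobs(im,(0,180,60),(5,255,255),60);print(B,blobs(im,(22,150,80),(32,255,255),60))
for b in B: print([plane(c,b[0],z) for z in(.0946,.1)])
ss,sd=robot.read_camera("scene"),robot.read_camera("side")
print("scene",blobs(ss[180:230,380:450],(0,120,80),(8,255,255),3),"side",blobs(sd[170:230,260:330],(0,120,80),(8,255,255),3))
E
```

```text
[ 0.5709 -0.203   0.0943] [-0.9387  2.5365  6.2694] 0.12370212807535395 14.927590191364288
[([330.2, 361.8], [311, 339, 39, 47, 1480])] [([309.2, 282.1], [299, 259, 20, 41, 553]), ([350.2, 280.3], [340, 260, 22, 40, 697])]
[array([ 0.5541, -0.2032,  0.0946]), array([ 0.5576, -0.2032,  0.1   ])]
scene [([35.6, 21.8], [33, 19, 7, 7, 36])] side [([37.4, 21.4], [35, 19, 6, 6, 30])]
```

```bash
python3 - <<'E'
from h import *
np.set_printoptions(precision=4,suppress=True)
c=cam("wrist")
a,b=cam("scene"),cam("side")
print(tri((a,(415.6,201.8)),(b,(297.4,191.4))), tri((a,(417.1,202.3)),(b,(297.2,191.4))))
print(tri((c,(330.2,361.8)),(b,(297.4,191.4))))
for P in((.5458,-.2031,.0946),(.553,-.2031,.0975)):
  print(proj(a,P),proj(b,P),proj(c,P))
E
```

```text
[ 0.5487 -0.2024  0.0963] [ 0.5491 -0.2085  0.0938]
[ 0.5494 -0.2055  0.0918]
[416.5083 203.716 ] [298.3344 190.907 ] [324.7452 377.4142]
[414.4628 201.8148] [295.368  189.8232] [324.6168 365.832 ]
```

>>> send_rows(
  plan=[
    [0, 0, 0, 0, 0, 0, 0.45],
    [0, 0, 0, 0, 0, 0, 0.45],
    [0, 0, 0, 0, 0, 0, 0.45],
    [0, 0, 0, 0, 0, 0, 0.45],
    [-0.04, 0, 0, 0, 0, 0, 0.45],
    [0, 0, 0, 0, 0, 0, 0.45],
    [0, 0, 0, 0, 0, 0, 0.45],
  ],
  newtons=110,
)

```text
time_s: 20.85
tool_pos: [0.5524, -0.2035, 0.0939]
eef_rot: [1.0, -0.0, 0.0, 0.0]
force: [0.5, 0.1, -1.2]
opening: 0.448
gripper_force: 0.0
```

```bash
python3 - <<'E'
from h import *
np.set_printoptions(precision=4,suppress=True)
s=robot.state();print(s["tool_pos"],s["force"])
c=cam("wrist");im=robot.read_camera("wrist");cv2.imwrite("pics/w10.png",im)
B=blobs(im,(0,180,60),(5,255,255),60);print(B)
P=np.array([.5711,-.2031,.038])
for ph in (-.42,-.38,-.33,0): 
    q=P+.062*np.array([np.sin(ph),0,np.cos(ph)]);print(ph,q,proj(c,q))
E
```

```text
[ 0.5524 -0.2035  0.0939] [ 0.4774  0.0975 -1.2471]
[([328.0, 339.1], [305, 315, 45, 47, 1437])]
-0.42 [ 0.5458 -0.2031  0.0946] [328.71   339.1299]
-0.38 [ 0.5481 -0.2031  0.0956] [328.6983 335.0746]
-0.33 [ 0.551  -0.2031  0.0967] [328.6845 329.5925]
0 [ 0.5711 -0.2031  0.1   ] [328.6224 283.0562]
```

>>> send_rows(
  plan=[
    [-0.0165, 0.001, -0.02, 0, 0, 0, 0.45],
    [0, 0, -0.033, 0, 0, 0, 0.45],
    [0, 0, 0, 0, 0, 0, 0.45],
    [0, 0, 0, 0, 0, 0, 0.45],
  ],
)

```text
time_s: 21.3
tool_pos: [0.5451, -0.2025, 0.0715]
eef_rot: [1.0, -0.0, -0.001, -0.0]
force: [-0.5, 0.0, 0.9]
opening: 0.451
gripper_force: 0.0
```

>>> send_rows(
  plan=[
    [0, 0, 0, 0, 0, 0, 0],
    [0, 0, 0, 0, 0, 0, 0],
    [0, 0, 0, 0, 0, 0, 0],
    [0, 0, 0, 0, 0, 0, 0],
    [0, 0, 0, 0, 0, 0, 0],
    [0, 0, 0, 0, 0, 0, 0],
    [0, 0, 0, 0, 0, 0, 0],
  ],
  newtons=110,
)

```text
time_s: 22.0
tool_pos: [0.5461, -0.2026, 0.073]
eef_rot: [1.0, 0.0, 0.0, -0.0]
force: [-0.9, 1.1, 4.3]
opening: 0.153
gripper_force: 107.3
```

>>> send_rows(
  plan=[
    [-0.004, 0, 0.008, 0, 0, 0, 0],
    [-0.004, 0, 0.009, 0, 0, 0, 0],
    [-0.003, 0, 0.008, 0, 0, 0, 0],
    [0, 0, 0, 0, 0, 0, 0],
    [0, 0, 0, 0, 0, 0, 0],
  ],
)

```text
time_s: 22.5
tool_pos: [0.5415, -0.2026, 0.0822]
eef_rot: [1.0, -0.0, 0.0, -0.0]
force: [3.6, 1.6, -8.3]
opening: 0.155
gripper_force: 108.0
```

```bash
python3 - <<'E'
from h import *
np.set_printoptions(precision=4,suppress=True)
s=robot.state();print(s["tool_pos"],s["force"])
c=cam("wrist");im=robot.read_camera("wrist");cv2.imwrite("pics/w11.png",im)
B=blobs(im,(0,180,60),(5,255,255),60);print(B)
P=np.array([.5711,-.2031,.038])
for r in (.062,.067,.072): 
    q=P+r*np.array([np.sin(-.42),0,np.cos(.42)]);print(r,q,proj(c,q))
E
```

```text
[ 0.5415 -0.2026  0.0822] [ 3.6054  1.5673 -8.2568]
[([330.2, 354.3], [310, 327, 42, 55, 1889])]
0.062 [ 0.5458 -0.2031  0.0946] [331.2198 328.4873]
0.067 [ 0.5438 -0.2031  0.0992] [331.2313 340.5754]
0.072 [ 0.5417 -0.2031  0.1037] [331.2434 353.3262]
```

>>> send_rows(
  plan=[
    [0.0085, 0, 0.003, 0, 0, 0, 0],
    [0.0085, 0, 0.003, 0, 0, 0, 0],
    [0.0085, 0, 0.0025, 0, 0, 0, 0],
    [0.0085, 0, 0.0023, 0, 0, 0, 0],
    [0, 0, 0, 0, 0, 0, 0],
  ],
)

```text
time_s: 23.05
tool_pos: [0.5522, -0.2026, 0.0855]
eef_rot: [1.0, -0.0, -0.003, -0.001]
force: [-3.6, 1.8, -7.0]
opening: 0.155
gripper_force: 108.0
```

```bash
cat > b.py <<'E'
from h import *
np.set_printoptions(precision=4,suppress=True)
s=robot.state();print(s["tool_pos"],s["force"])
c=cam("wrist");im=robot.read_camera("wrist")
B=blobs(im,(0,180,60),(5,255,255),60);print(B)
P=np.array([.5711,-.2031,.038])
for r,ph in ((.062,-.33),(.072,-.33),(.072,-.22),(.072,-.1),(.072,0),(.072,.2),(.072,.42),(.062,.42),(.062,-.42)): 
    q=P+r*np.array([np.sin(ph),0,np.cos(ph)]);print(r,ph,q,proj(c,q))
E
python3 b.py
```

```text
[ 0.5522 -0.2026  0.0855] [-3.5855  1.7812 -6.9705]
[([330.1, 354.4], [310, 327, 42, 55, 1918])]
0.062 -0.33 [ 0.551  -0.2031  0.0967] [330.961  340.9231]
0.072 -0.33 [ 0.5478 -0.2031  0.1061] [330.9621 364.4364]
0.072 -0.22 [ 0.5554 -0.2031  0.1083] [330.9918 347.911 ]
0.072 -0.1 [ 0.5639 -0.2031  0.1096] [331.0255 326.4855]
0.072 0 [ 0.5711 -0.2031  0.11  ] [331.0537 306.2422]
0.072 0.2 [ 0.5854 -0.2031  0.1086] [331.1078 261.0198]
0.072 0.42 [ 0.6005 -0.2031  0.1037] [331.1577 208.5524]
0.062 0.42 [ 0.5964 -0.2031  0.0946] [331.117  214.4677]
0.062 -0.42 [ 0.5458 -0.2031  0.0946] [330.9422 350.6139]
```

>>> send_rows(
  plan=[
    [0.0125, 0, 0.003, 0, 0, 0, 0],
    [0.0125, 0, 0.002, 0, 0, 0, 0],
    [0.011, 0, 0.001, 0, 0, 0, 0],
    [0.0105, 0, 0, 0, 0, 0, 0],
    [0.0105, 0, 0, 0, 0, 0, 0],
    [0.011, 0, -0.001, 0, 0, 0, 0],
    [0.0105, 0, -0.002, 0, 0, 0, 0],
    [0.0105, 0, -0.002, 0, 0, 0, 0],
  ],
)

```text
time_s: 23.9
tool_pos: [0.5954, -0.2042, 0.0907]
eef_rot: [1.0, -0.001, 0.005, 0.001]
force: [0.4, 0.7, 0.1]
opening: 0.002
gripper_force: 0.0
```

```bash
python3 b.py
```

```text
[ 0.5954 -0.2042  0.0907] [0.3773 0.6681 0.0522]
[([329.8, 423.5], [323, 413, 15, 22, 278])]
0.062 -0.33 [ 0.551  -0.2031  0.0967] [326.9189 431.4477]
0.072 -0.33 [ 0.5478 -0.2031  0.1061] [326.8012 456.8068]
0.072 -0.22 [ 0.5554 -0.2031  0.1083] [326.7158 444.43  ]
0.072 -0.1 [ 0.5639 -0.2031  0.1096] [326.6322 427.6677]
0.072 0 [ 0.5711 -0.2031  0.11  ] [326.5728 411.313 ]
0.072 0.2 [ 0.5854 -0.2031  0.1086] [326.4898 373.3905]
0.072 0.42 [ 0.6005 -0.2031  0.1037] [326.463  327.1701]
0.062 0.42 [ 0.5964 -0.2031  0.0946] [326.6548 325.1943]
0.062 -0.42 [ 0.5458 -0.2031  0.0946] [326.9775 438.4864]
```

```bash
cat > s.py <<'E'
from h import *
np.set_printoptions(precision=4,suppress=True)
a,b=cam("scene"),cam("side")
ss,sd=robot.read_camera("scene"),robot.read_camera("side")
A=blobs(ss[180:230,380:450],(0,120,80),(8,255,255),3);B=blobs(sd[170:230,250:330],(0,120,80),(8,255,255),3)
print(A,B)
if A and B: print(tri((a,np.add(A[0][0],(380,180))),(b,np.add(B[0][0],(250,170)))))
P=np.array([.5711,-.2031,.038])
for ph in(-.42,-.2,0,.2,.42):
    q=P+.062*np.array([np.sin(ph),0,np.cos(ph)]);print(ph,proj(a,q)-(380,180),proj(b,q)-(250,170))
E
python3 s.py
```

```text
[([30.8, 16.8], [28, 14, 7, 7, 37])] [([38.7, 17.3], [36, 15, 6, 6, 27])]
[ 0.5694 -0.2063  0.1042]
-0.42 [36.503  23.7095] [48.3266 20.9026]
-0.2 [32.8031 20.694 ] [42.9923 19.3691]
0 [29.2679 18.8699] [37.9413 18.9726]
0.2 [25.7283 17.9814] [32.9174 19.5466]
0.42 [22.0054 18.1009] [27.6743 21.2683]
```

The ball is resting nearly upright with its pin on top of the gate. I'll re-grip it there and carry it over.

>>> send_rows(
  plan=[
    [0, 0, 0, 0, 0, 0, 0.45],
    [0, 0, 0, 0, 0, 0, 0.45],
    [0, 0, 0, 0, 0, 0, 0.45],
    [0, 0, 0, 0, 0, 0, 0.45],
    [-0.03, 0, 0, 0, 0, 0, 0.45],
    [-0.035, 0.002, 0, 0, 0, 0, 0.45],
    [0, 0, -0.003, 0, 0, 0, 0.45],
    [0, 0, 0, 0, 0, 0, 0.45],
  ],
)

```text
time_s: 24.85
tool_pos: [0.564, -0.2023, 0.086]
eef_rot: [1.0, -0.0, -0.0, 0.0]
force: [0.0, -0.2, 0.1]
opening: 0.451
gripper_force: 0.0
```

```bash
python3 b.py; python3 s.py|head -2
```

```text
[ 0.564  -0.2023  0.086 ] [ 0.0151 -0.1924  0.1194]
[([331.6, 340.0], [305, 313, 53, 54, 2092])]
0.062 -0.33 [ 0.551  -0.2031  0.0967] [331.9269 368.8186]
0.072 -0.33 [ 0.5478 -0.2031  0.1061] [332.0182 393.1502]
0.072 -0.22 [ 0.5554 -0.2031  0.1083] [332.0819 377.852 ]
0.072 -0.1 [ 0.5639 -0.2031  0.1096] [332.1441 357.7799]
0.072 0 [ 0.5711 -0.2031  0.11  ] [332.1881 338.6437]
0.072 0.2 [ 0.5854 -0.2031  0.1086] [332.2485 295.4375]
0.072 0.42 [ 0.6005 -0.2031  0.1037] [332.2645 244.5886]
0.062 0.42 [ 0.5964 -0.2031  0.0946] [332.1166 247.9648]
0.062 -0.42 [ 0.5458 -0.2031  0.0946] [331.8836 377.7205]
[([31.7, 17.1], [30, 14, 5, 7, 26])] []
-0.42 [36.503  23.7095] [48.3266 20.9026]
```

>>> send_rows(
  plan=[
    [0.0125, -0.001, 0, 0, 0, 0, 0.45],
    [0, 0, 0, 0, 0, 0, 0.45],
    [0, 0, 0, 0, 0, 0, 0],
    [0, 0, 0, 0, 0, 0, 0],
    [0, 0, 0, 0, 0, 0, 0],
    [0, 0, 0, 0, 0, 0, 0],
    [0, 0, 0, 0, 0, 0, 0],
    [0, 0, 0, 0, 0, 0, 0],
  ],
  newtons=60,
)

```text
time_s: 25.8
tool_pos: [0.5697, -0.2026, 0.0864]
eef_rot: [1.0, -0.0, 0.0, 0.0]
force: [-0.1, 0.5, 1.5]
opening: 0.166
gripper_force: 58.6
```

>>> send_rows(
  plan=[
    [0.006, 0, 0, 0, 0, 0, 0],
    [0.007, 0, 0, 0, 0, 0, 0],
    [0.008, 0, -0.001, 0, 0, 0, 0],
    [0.008, 0, -0.001, 0, 0, 0, 0],
    [0, 0, 0, 0, 0, 0, 0],
  ],
)

```text
time_s: 26.3
tool_pos: [0.5811, -0.2027, 0.086]
eef_rot: [1.0, -0.0, -0.001, 0.0]
force: [-1.7, 0.3, 6.4]
opening: 0.173
gripper_force: 59.0
```

```bash
python3 b.py
```

```text
[ 0.5811 -0.2027  0.086 ] [-1.6932  0.2691  6.3852]
[([330.5, 356.1], [308, 329, 45, 54, 1963])]
0.062 -0.33 [ 0.551  -0.2031  0.0967] [330.6638 408.3757]
0.072 -0.33 [ 0.5478 -0.2031  0.1061] [330.6864 434.055 ]
0.072 -0.22 [ 0.5554 -0.2031  0.1083] [330.7181 420.5341]
0.072 -0.1 [ 0.5639 -0.2031  0.1096] [330.7515 402.3673]
0.072 0 [ 0.5711 -0.2031  0.11  ] [330.7776 384.7394]
0.072 0.2 [ 0.5854 -0.2031  0.1086] [330.8217 344.1272]
0.072 0.42 [ 0.6005 -0.2031  0.1037] [330.853  295.0981]
0.062 0.42 [ 0.5964 -0.2031  0.0946] [330.7956 294.8708]
0.062 -0.42 [ 0.5458 -0.2031  0.0946] [330.6429 416.1216]
```

>>> send_rows(
  plan=[
    [0.009, 0, 0.001, 0, 0, 0, 0],
    [0.009, 0, -0.001, 0, 0, 0, 0],
    [0.009, 0, -0.002, 0, 0, 0, 0],
    [0.009, 0, -0.003, 0, 0, 0, 0],
    [0.006, 0, -0.003, 0, 0, 0, 0],
    [0, 0, 0, 0, 0, 0, 0],
  ],
)

```text
time_s: 26.95
tool_pos: [0.5991, -0.202, 0.082]
eef_rot: [1.0, 0.0, 0.001, -0.0]
force: [0.2, 0.4, -0.4]
opening: -0.0
gripper_force: 0.0
```

```bash
python3 b.py
```

```text
[ 0.5991 -0.202   0.082 ] [ 0.2164  0.3882 -0.3982]
[([330.4, 427.8], [322, 413, 17, 29, 392])]
0.062 -0.33 [ 0.551  -0.2031  0.0967] [332.5693 455.6741]
0.072 -0.33 [ 0.5478 -0.2031  0.1061] [332.6658 483.6338]
0.072 -0.22 [ 0.5554 -0.2031  0.1083] [332.7622 471.6375]
0.072 -0.1 [ 0.5639 -0.2031  0.1096] [332.8607 454.9601]
0.072 0 [ 0.5711 -0.2031  0.11  ] [332.9347 438.3892]
0.072 0.2 [ 0.5854 -0.2031  0.1086] [333.0513 399.2428]
0.072 0.42 [ 0.6005 -0.2031  0.1037] [333.1179 350.6295]
0.062 0.42 [ 0.5964 -0.2031  0.0946] [332.9248 346.7294]
0.062 -0.42 [ 0.5458 -0.2031  0.0946] [332.5048 462.377 ]
```

>>> send_rows(
  plan=[
    [0.02, 0, 0.06, 0, 0, 0, 0],
    [0, 0, 0.06, 0, 0, 0, 0],
    [-0.1, 0, 0, 0, 0, 0, 0],
    [-0.1, 0, 0, 0, 0, 0, 0],
    [0, 0, 0, 0, 0, 0, 0],
    [0, 0, 0, 0, 0, 0, 0],
  ],
)

```text
time_s: 27.6
tool_pos: [0.5247, -0.2028, 0.1299]
eef_rot: [1.0, -0.001, -0.0, 0.0]
force: [0.9, 0.5, 0.2]
opening: -0.004
gripper_force: 0.0
```

```bash
python3 b.py; python3 s.py|head -3
```

```text
[ 0.5247 -0.2028  0.1299] [0.9232 0.4569 0.1552]
[([329.8, 173.5], [308, 152, 44, 44, 1476])]
0.062 -0.33 [ 0.551  -0.2031  0.0967] [330.5052 231.3929]
0.072 -0.33 [ 0.5478 -0.2031  0.1061] [330.5244 245.0927]
0.072 -0.22 [ 0.5554 -0.2031  0.1083] [330.5268 228.7878]
0.072 -0.1 [ 0.5639 -0.2031  0.1096] [330.5274 208.9586]
0.072 0 [ 0.5711 -0.2031  0.11  ] [330.5261 191.1417]
0.072 0.2 [ 0.5854 -0.2031  0.1086] [330.5188 153.5031]
0.072 0.42 [ 0.6005 -0.2031  0.1037] [330.5038 112.4173]
0.062 0.42 [ 0.5964 -0.2031  0.0946] [330.4871 122.8737]
0.062 -0.42 [ 0.5458 -0.2031  0.0946] [330.503  241.4125]
[([28.2, 15.9], [25, 13, 7, 7, 33])] [([34.9, 17.4], [33, 15, 5, 6, 25]), ([43.0, 56.0], [43, 55, 1, 3, 3])]
[ 0.5787 -0.2066  0.104 ]
-0.42 [36.503  23.7095] [48.3266 20.9026]
```

>>> send_rows(
  plan=[
    [0, 0, -0.05, 0, 0, 0, 0],
    [0, 0, -0.057, 0, 0, 0, 0],
    [0, 0, 0, 0, 0, 0, 0],
    [0.03, 0, 0, 0, 0, 0, 0],
    [0.03, 0, 0, 0, 0, 0, 0],
    [0.02, 0, 0, 0, 0, 0, 0],
    [0.01, 0, 0, 0, 0, 0, 0],
    [0.01, 0, 0, 0, 0, 0, 0],
    [0, 0, 0, 0, 0, 0, 0],
  ],
)

```text
time_s: 28.65
tool_pos: [0.567, -0.2023, 0.0878]
eef_rot: [1.0, 0.0, 0.001, 0.0]
force: [0.0, -0.1, 0.2]
opening: -0.004
gripper_force: 0.0
```

```bash
python3 s.py
```

```text
[([22.7, 17.4], [21, 15, 5, 6, 23])] [([28.0, 22.0], [26, 20, 5, 5, 21])]
[ 0.5961 -0.2052  0.0941]
-0.42 [36.503  23.7095] [48.3266 20.9026]
-0.2 [32.8031 20.694 ] [42.9923 19.3691]
0 [29.2679 18.8699] [37.9413 18.9726]
0.2 [25.7283 17.9814] [32.9174 19.5466]
0.42 [22.0054 18.1009] [27.6743 21.2683]
```

>>> send_rows(
  plan=[
    [0.01, 0, 0, 0, 0, 0, 0],
    [0.01, 0, 0, 0, 0, 0, 0],
    [0.003, 0, 0, 0, 0, 0, 0],
  ],
)

```text
time_s: 29.05
tool_pos: [0.5756, -0.2025, 0.0874]
eef_rot: [1.0, -0.0, 0.0, 0.0]
force: [-0.0, -0.4, -0.1]
opening: -0.004
gripper_force: 0.3
```

>>> send_rows(
  plan=[
    [-0.05, 0, 0, 0, 0, 0, 0],
    [-0.05, 0, 0.05, 0, 0, 0, 0],
    [0, 0.05, 0.1, 0, 0, 0, 0],
    [0, 0.05, 0.1, 0, 0, 0, 0],
    [0, 0, 0.08, 0, 0, 0, 0],
    [0, 0, 0, 0, 0, 0, 0],
    [0, 0, 0, 0, 0, 0, 0],
  ],
)

```text
time_s: 29.75
tool_pos: [0.5359, -0.1627, 0.2206]
eef_rot: [1.0, -0.0, 0.001, 0.001]
force: [-0.1, -0.4, -1.4]
opening: -0.004
gripper_force: 0.0
```

```bash
python3 s.py|head -2; python3 b.py; python3 - <<'E'
from h import *
np.set_printoptions(precision=4,suppress=True)
c=cam("wrist");im=robot.read_camera("wrist");cv2.imwrite("pics/end.png",im)
for b in blobs(im,(5,180,80),(16,255,255),150):
    x,y,w,h,_=b[1];print("orange",b,plane(c,(x,y+h),.048),plane(c,(x+w,y+h),.048))
E
```

```text
[([22.5, 17.8], [20, 15, 6, 6, 28])] [([27.0, 22.2], [25, 20, 5, 5, 23]), ([43.0, 56.0], [43, 55, 1, 3, 3])]
[ 0.5986 -0.2071  0.0924]
[ 0.5341 -0.1627  0.218 ] [-0.1133 -0.0304 -0.3601]
[([396.0, 135.6], [382, 121, 29, 30, 632])]
0.062 -0.33 [ 0.551  -0.2031  0.0967] [392.9461 207.9613]
0.072 -0.33 [ 0.5478 -0.2031  0.1061] [394.8766 216.3982]
0.072 -0.22 [ 0.5554 -0.2031  0.1083] [395.9661 205.1447]
0.072 -0.1 [ 0.5639 -0.2031  0.1096] [396.9697 191.7817]
0.072 0 [ 0.5711 -0.2031  0.11  ] [397.6342 179.9837]
0.072 0.2 [ 0.5854 -0.2031  0.1086] [398.4274 155.4278]
0.072 0.42 [ 0.6005 -0.2031  0.1037] [398.4031 128.7351]
0.062 0.42 [ 0.5964 -0.2031  0.0946] [395.7795 135.0082]
0.062 -0.42 [ 0.5458 -0.2031  0.0946] [392.1412 215.0764]
orange ([230.2, 175.1], [165, 169, 140, 13, 322]) [ 0.5595 -0.0394  0.048 ] [ 0.5595 -0.1439  0.048 ]
orange ([229.9, 180.0], [165, 178, 126, 4, 164]) [ 0.5595 -0.0394  0.048 ] [ 0.5595 -0.1334  0.048 ]
orange ([61.4, 381.0], [13, 331, 93, 105, 3264]) [0.3271 0.1264 0.048 ] [0.3272 0.0416 0.048 ]
```

The ball is seated at +0.42 rad: predicted pixel (395.8,135.0), seen at (396,135.6). The tray panel is unchanged and still home, and the robot is touching nothing, so I'm handing in.

```bash
python3 -c "
from plant import robot
print(robot.hand_in())"
```

```text
the job is handed in; nothing more can be done
None
```

I handed the job in at about 30 s: by the last camera measurements, the tray is fully home against the back stop and the toggle was then flipped over its gate into the "on" lock; the grip slipped off the ball on the way, so its last stretch was a push with shut fingers, not a carry in the grip.

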